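# Flash-cure the red practice nail

### The arm

A 7-joint arm with a two-finger parallel gripper is mounted at the origin on a cart in front of the work surface, level with it; the furniture and walls round the work are solid. World frame = base frame: x ahead of the robot, y to its left, z up, the work surface at z = 0. Lengths are in mm, angles in degrees, forces in N, time in s.
With the tool pointing down it reaches from about 350 to 775 mm from the base axis. Payload 3.1 kg.
Tool frame: the origin (TCP) lies on the mounting face of the last link; the fingertips stand 173 mm ahead of it and the grasp point (between the pads) lies 155 mm ahead of it; z points along the fingers, y is the line along which they close (so a half turn about z gives the same grasp; the last joint's range is limited). The gripper opens to 85 mm and grips with 20 to 120 N. Pads are 22 mm wide; open, the fingers measure 114 mm over their backs; the gripper's body (76 mm by 85 mm) begins 54 mm behind the grasp point. The pads swing forward as they close: fully open they stand 13 mm farther back than shut.
Start: joints at [-78.249, 17.813, 0.802, 86.603, -0.252, 75.585, -1.558], TCP at [134.333, 533.355, 404.704] pointing down, gripper open.
Joint ranges: [-154.91, 154.91], [-16.99, 109.72], [-72.82, 74.43], [7.12, 147.25], [-82.49, 262.49], [11.32, 116.49], [-174.64, 174.64]. Speed limits (degrees/s): [159.86, 159.86, 180, 180, 180, 180, 180].

### API

Orientations are given as a 3x3 rotation matrix whose columns are the frame's x, y, z axes.
In Python, from plant import readout, eyes, order gives the robot as it stands.
- The arm moves only by the tool arm_command, never from a script. Its argument "rows" is a list of rows, each a list of 3 entries, a list of its own where there are three numbers: the shift along the tool's x, y, z in m, then the turn about the tool's z in degrees, then the finger opening in m, from 0 to 0.0854. In form: [[[dx, dy, dz], spin, grip], ...]. A call has 1 to 8 rows; each row is the pose to reach, as a shift and turn from the pose commanded when the call began, along the tool's axes at that moment; what a row does not reach only later rows make up. A row lasts 1/10 s, in which the tool goes at most 50 mm and 8.59 degrees, less where a joint would pass 70% of its speed; a pose out of reach is approached as far as the arm can. A call with a gripper value outside its range is refused whole. The fingers move at their own pace and stop on an object; "grip_force" is the grip in N (left out, the last holds). Time passes only in rows, so rows that repeat a pose let the fingers close. It gives the time, the measured TCP pose, the force, the opening and the grip force at its end, in the units of the state.
- readout.get_obs(): the state, without advancing time (a new reading comes with each control period).
- eyes.read_camera(name): name is "side" or "top"; returns a dict with "pixels" (480x640x3 uint8, red, green, blue), "z_map" (480x640 float32, mm along the optical axis (not along the pixel's ray), 0 where there is no reading), "intrinsics" (3x3 intrinsics, pixels), "k1" (the pictures are not rectified: a ray, as slopes to the right and down, at radius r is drawn at 1 + k1 r^2 times it, then the intrinsics apply), "extrinsics" (4x4, takes a point from camera to world coordinates). Camera axes: x right, y up, looking along -z (the intrinsics and any distortion apply to the point x, -y, -z); pixel columns grow to the right and rows downward; lengths in mm; the calibration is good to about 2 mm. A picture is of the moment at which its call begins.
- order.hand_in(): hands the job in; it is judged then, once.
The state is a dict: "time_s": time; "qpos": joint angles; "joint_velocities": joint speeds; "joint_torque": joint torques, N m; "tcp_pos": TCP position; "eef_rot": TCP orientation; "ft_force": force on the tool from outside, world axes, zero at the start; "wrist_torque": the same for the moment, N m; "opening": finger opening in mm; "gripper_force": force on a finger pad.
Only numpy, scipy, OpenCV 4.12 (cv2) and the standard library are available. Lean on these libraries where they do the work, as an engineer would, in place of code of your own. Each camera call takes 0.05 s, during which the arm holds its last target. There are 200 camera calls.

### The job

Three practice nails stand on the table. Take the white curing torch out of its black charging dish and, from above, point its lens down at the middle of the red nail from about 4 cm away, holding it still there for three full seconds. Then set it gently back in the dish, standing upright on its lens end, and let go; do not drop the torch or shove the red nail's stand.

Things in the scene. Friction and masses are not known exactly. Their poses are not given: they have to be found in the camera images.
- torch: white round curing torch, 124 mm tall, thin violet ring at the lens end; stands lens down in the dish. Origin: centre of the lens face (lower end); z runs from lens to tail, so light shines along -z. Head 44 mm across up to z = 34 mm, taper to z = 46 mm, then a plain round handle 30 mm across up to z = 118 mm; 0.1 to 0.2 kg. Lights by itself when lifted; nothing to press
- dock: black round charging dish fixed to the table, 84 mm in outer diameter, 68 mm inside, with a small cable block on one side; origin: centre of its underside, on the table, z up; its inner floor, on which the torch stands, is 4 mm and its rim 10 mm above the table
- red_nail (a point): middle of the upper face of the red practice nail (oval, 36 x 20 mm, lying level, facing up), 60 mm above the table, on a loose small white round stand 44 mm in diameter. Two like stands with a blue and a beige nail stand nearby
Not all that is in view belongs to the job. Leave any orange look-alike of the torch alone.

How it is judged:
By the outcome, as a careful person would: the job done as asked, in the order asked, and still so for the second after the job is handed in, with the robot touching nothing.
It also fails if it takes over 53 s, if anything falls off the work surface, if the arm or the gripper's body presses on something with over 40 N, if the wrist force passes 120 N, or if a joint passes its speed limit or range.

## Working session

There is one attempt and no reset: what is moved stays moved. The work goes in short steps, Python scripts to look and compute and a tool call to move; the robot and the scene stay as the last step left them, time stands still between calls to the robot, and variables do not carry over. Pictures are saved under pics/ and viewed, at most 10 in all, crops included, and the job is handed in when it is done.

Besides the shell and the picture viewer there is one more tool, called after "Call:" by a JSON object that holds its "method" and its "body". arm_command: Moves the arm, as the interface text tells. Its arguments: {"type":"object","properties":{"rows":{"type":"array","items":{"type":"array"}},"grip_force":{"type":"number"}},"required":["rows"]}

```bash
mkdir -p pics; cat > h.py <<'E'
import numpy as np, cv2
from plant import readout, eyes, order
def cloud(c):
    h,w=c["z_map"].shape
    u,v=np.meshgrid(np.arange(w),np.arange(h))
    K=np.array(c["intrinsics"],float)
    p=np.stack([u,v],-1).reshape(-1,1,2).astype(np.float64)
    # ray drawn at (1+k1 r^2) : standard OpenCV k1
    s=cv2.undistortPoints(p,K,np.array([c["k1"],0,0,0],float)).reshape(h,w,2)
    z=c["z_map"].astype(float)
    P=np.stack([s[...,0]*z,-s[...,1]*z,-z,np.ones_like(z)],-1)@np.array(c["extrinsics"]).T
    P=P[...,:3]; P[z==0]=np.nan
    return P
def look(name,fn=None):
    c=eyes.read_camera(name); 
    if fn: cv2.imwrite(f"pics/{fn}.png",c["pixels"][...,::-1])
    return c,cloud(c)
E
python3 - <<'E'
from h import *
o=readout.get_obs(); print({k:np.round(v,3).tolist() for k,v in o.items()})
for n in("side","top"):
    c,P=look(n,n+"0"); np.savez(f"{n}0.npz",rgb=c["pixels"],P=P); print(c["k1"],np.round(c["extrinsics"],2).tolist())
E
```

```text
{'time_s': 0.0, 'qpos': [-78.251, 17.862, 0.799, 86.692, -0.254, 75.585, -1.558], 'joint_velocities': [-0.048, -0.01, 0.087, 0.058, -0.015, -0.033, -0.027], 'joint_torque': [-0.0, -37.992, 0.146, -23.059, 0.012, 0.013, 0.0], 'tcp_pos': [134.214, 533.043, 403.601], 'eef_rot': [[-0.97, 0.244, -0.001], [0.244, 0.97, -0.002], [-0.0, -0.002, -1.0]], 'ft_force': [-0.183, -0.173, 0.034], 'wrist_torque': [-0.024, 0.042, -0.012], 'gripper_force': 0.0, 'opening': 85.665}
-0.053998046637188706 [[0.97, 0.17, -0.2, 358.38], [-0.26, 0.67, -0.7, -563.92], [0.01, 0.72, 0.69, 636.15], [0.0, 0.0, 0.0, 1.0]]
0.043522652728220236 [[0.03, 0.99, -0.17, 344.66], [-1.0, 0.03, 0.0, 38.96], [0.01, 0.17, 0.99, 917.0], [0.0, 0.0, 0.0, 1.0]]
```

View pics/side0.png

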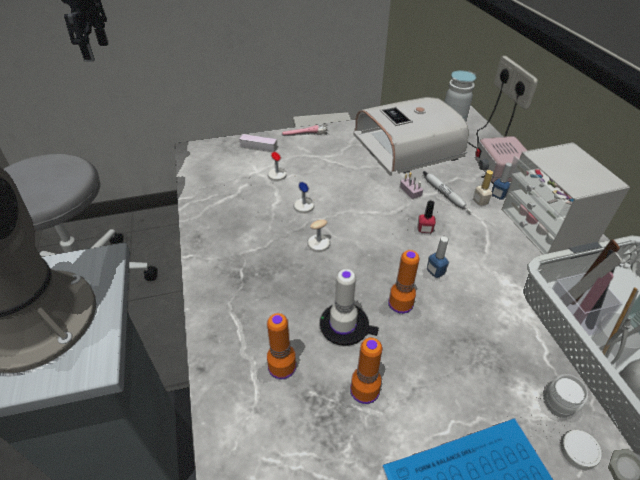

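View pics/top0.png

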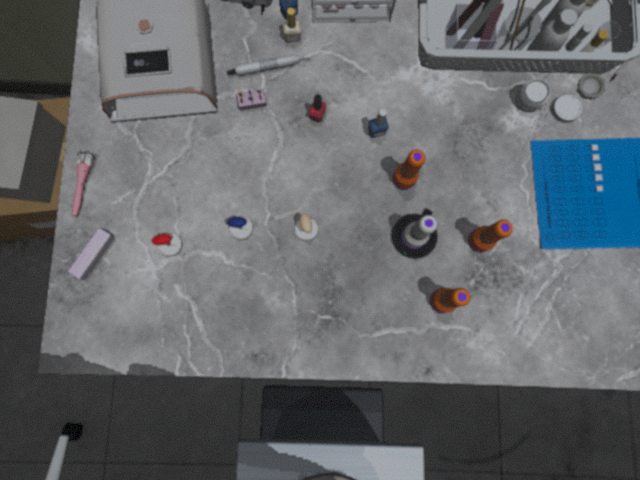

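The side view shows the white torch at about (345,300) in the dock at (345,325), with three orange decoys around it. The red nail is at (277,157) and its stand at (277,174). In the top view the dock is at (415,236) and the red nail at (162,240). Next I'll measure these.

```bash
python3 - <<'E'
from h import *
def circ(q):
    A=np.c_[2*q,np.ones(len(q))]; s=np.linalg.lstsq(A,(q**2).sum(1),rcond=None)[0]
    return s[:2],np.sqrt(s[2]+s[0]**2+s[1]**2)
for n,tr,nr,st in(("side",(260,345,320,382),(145,170,264,290),(165,184,264,290)),("top",(205,270,385,445),(228,250,148,175),(225,262,148,190))):
    d=np.load(f"{n}0.npz");rgb=d["rgb"].astype(int);P=d["P"]
    R=lambda b:(P[b[0]:b[1],b[2]:b[3]].reshape(-1,3),rgb[b[0]:b[1],b[2]:b[3]].reshape(-1,3))
    p,c=R(tr); 
    print(n,"table z",np.nanmedian(P[380:400,300:340,2]) if n=="side" else np.nanmedian(P[300:320,330:400,2]))
    m=(p[:,2]>122)&(p[:,2]<140); print("tail",m.sum(),p[m].mean(0).round(1), p[m].min(0).round(1),p[m].max(0).round(1))
    for lo,hi in((55,110),(12,32)):
        m=(p[:,2]>lo)&(p[:,2]<hi)
        if m.sum()>8: print("band",lo,m.sum(),circ(p[m,:2]),p[m].mean(0).round(1))
    dk=(p[:,2]>7)&(p[:,2]<14)&(c.max(1)<70); print("rim",dk.sum(),circ(p[dk,:2]))
    p,c=R(nr); m=(c[:,0]>110)&(c[:,0]>2.2*c[:,1])&(p[:,2]>45); q=p[m]
    print("nail",m.sum(),q.mean(0).round(1),np.median(q,0).round(1),q.min(0).round(1),q.max(0).round(1))
    if m.sum()>4: print("rect",cv2.minAreaRect(q[:,:2].astype(np.float32)))
    p,c=R(st); m=(p[:,2]>2)&(p[:,2]<12)&(c.min(1)>120);print("stand",m.sum(),p[m].mean(0).round(1),p[m].min(0).round(1),p[m].max(0).round(1))
    for nm,b in {"side":{"o1":(310,380,262,300),"o2":(335,405,348,385),"o3":(248,314,388,420)},"top":{"o1":(280,315,425,475),"o2":(215,255,465,515),"o3":(145,190,388,430),"blue":(210,240,225,250)}}[n].items():
        p,c=R(b); m=(p[:,2]>12)&(p[:,2]<34) if nm!="blue" else p[:,2]>50; print(nm,m.sum(),p[m].mean(0).round(1))
E
```

```text
side table z -0.2405189676734949
tail 342 [ 510.5 -182.9  126.3] [ 498.2 -267.6  122. ] [ 525.6 -132.6  131.1]
band 55 421 (array([ 511.77105801, -142.94900526]), np.float64(14.492874977340135)) [ 508.1 -153.4   82.8]
band 12 198 (array([ 513.37155991, -141.89935561]), np.float64(23.83212599293487)) [ 506.4 -158.9   21.7]
rim 451 (array([ 513.30824486, -146.22825116]), np.float64(37.62472472368477))
nail 52 [485.5 297.1  56.8] [485.3 295.8  57. ] [477.9 284.1  52.8] [493.2 315.4  59.2]
rect ((485.51751708984375, 299.841064453125), (14.795504570007324, 31.416400909423828), 3.693493127822876)
stand 147 [484.4 295.8   7.6] [465.3 278.1   2.6] [505.5 320.4  11.1]
o1 229 [ 395.3 -211.4   24. ]
o2 226 [ 502.3 -279.3   23.6]
o3 221 [ 615.3 -140.3   23.5]
top table z 0.62828344822492
tail 252 [ 512.5 -143.5  128. ] [ 498.9 -159.1  122.1] [ 527.1 -130.1  132.6]
band 55 177 (array([ 513.97243787, -143.76984298]), np.float64(14.839569892508473)) [ 506.2 -135.4   82.8]
band 12 150 (array([ 516.87953233, -147.47508469]), np.float64(33.5846143913518)) [ 505.5 -135.2   17. ]
rim 500 (array([ 515.70449579, -145.88010841]), np.float64(37.6192430090086))
nail 142 [486.3 299.4  59. ] [486.1 298.9  59.1] [479.1 285.4  55. ] [495.3 315.8  63.5]
rect ((487.07470703125, 300.6974182128906), (16.011194229125977, 30.69515037536621), 6.572563648223877)
stand 422 [485.  297.8   6.9] [455.2 264.4   2. ] [523.2 343.   12. ]
o1 83 [ 395.9 -180.4   24.3]
o2 107 [ 502.3 -251.9   23.9]
o3 104 [ 611.  -119.5   24.2]
blue 181 [521.3 173.7  58.3]
```

Call:
{"method": "arm_command", "body": {"rows": [[[-0.03,-0.016,0],0,0.085],[[-0.07,-0.037,0],0,0.085],[[-0.115,-0.06,0],0,0.085],[[-0.16,-0.084,0],0,0.085],[[-0.205,-0.108,0],0,0.085],[[-0.25,-0.132,0],0,0.085],[[-0.29,-0.153,0],0,0.085],[[-0.33,-0.174,0],0,0.085]]}}

```text
time_s: 0.9
tcp_pos: [413.1, 281.9, 404.5]
eef_rot: [[-0.969, 0.245, -0.0], [0.245, 0.969, -0.0], [0.0, -0.0, -1.0]]
ft_force: [0.5, 0.8, 0.6]
opening: 85.0
gripper_force: 0.0
```

```bash
cat >> h.py <<'E'
def rel(x,y,z):
    o=readout.get_obs(); d=np.array([x,y,z])-o["tcp_pos"]
    print("t",o["time_s"],"tcp",np.round(o["tcp_pos"],1),"q",np.round(o["qpos"],1),"F",np.round(o["ft_force"],1),"open",round(o["opening"],1),"gf",round(o["gripper_force"],1))
    print("rot",np.round(o["eef_rot"],3).tolist(),"shift mm",np.round(np.array(o["eef_rot"]).T@d,1))
E
python3 -c "
from h import *
rel(513,-144,404)"
```

```text
t 0.9 tcp [413.1 281.9 404.5] q [-48.7  12.   14.9  94.6  -3.2  73.8  42.6] F [0.5 0.8 0.6] open 85.0 gf 0.0
rot [[-0.969, 0.245, -0.0], [0.245, 0.969, -0.0], [0.0, -0.0, -1.0]] shift mm [-201.2 -388.4    0.6]
```

Call:
{"method": "arm_command", "body": {"rows": [[[-0.018,-0.034,0],0,0.085],[[-0.04,-0.076,0],0,0.085],[[-0.062,-0.12,0],0,0.085],[[-0.084,-0.163,0],0,0.085],[[-0.106,-0.206,0],0,0.085],[[-0.128,-0.249,0],0,0.085],[[-0.15,-0.29,0],0,0.085],[[-0.17,-0.328,0],0,0.085]]}}

```text
time_s: 1.7
tcp_pos: [496.4, -77.8, 404.5]
eef_rot: [[-0.97, 0.245, -0.0], [0.245, 0.97, -0.0], [0.0, -0.0, -1.0]]
ft_force: [0.7, 0.3, -0.4]
opening: 85.1
gripper_force: 0.0
```

Call:
{"method": "arm_command", "body": {"rows": [[[-0.014,-0.027,0],0,0.085],[[-0.025,-0.048,0],0,0.085],[[-0.031,-0.059,0],0,0.085],[[-0.031,-0.06,0],0,0.085],[[-0.031,-0.06,0],0,0.085]]}}

```text
time_s: 2.2
tcp_pos: [512.0, -140.2, 404.3]
eef_rot: [[-0.97, 0.243, -0.001], [0.243, 0.97, 0.001], [0.001, 0.001, -1.0]]
ft_force: [-0.3, -0.3, 0.0]
opening: 84.8
gripper_force: 0.0
```

```bash
python3 -c "
from h import *
rel(513,-144,404)
c,P=look('side','side1');c,P=look('top','top1')"
```

```text
t 2.2 tcp [ 512.  -140.2  404.3] q [-12.1  17.   33.   90.6  -9.6  75.3  98.2] F [-0.3 -0.3  0. ] open 84.8 gf 0.0
rot [[-0.97, 0.243, -0.001], [0.243, 0.97, 0.001], [0.001, 0.001, -1.0]] shift mm [-1.9 -3.4  0.3]
```

View pics/side1.png

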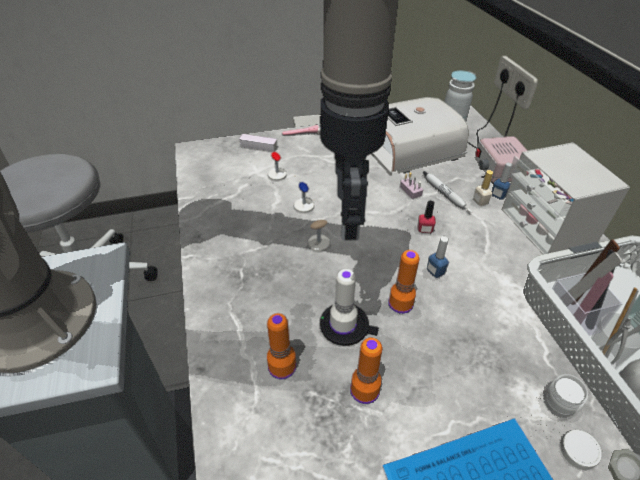

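Call:
{"method": "arm_command", "body": {"rows": [[[-0.002,-0.003,0.015],0,0.085],[[-0.002,-0.003,0.04],0,0.085],[[-0.002,-0.003,0.065],0,0.085],[[-0.002,-0.003,0.09],0,0.085],[[-0.002,-0.003,0.115],0,0.085],[[-0.002,-0.003,0.14],0,0.085],[[-0.002,-0.003,0.155],0,0.085],[[-0.002,-0.003,0.161],0,0.085]]}}

```text
time_s: 3.1
tcp_pos: [512.6, -142.6, 242.0]
eef_rot: [[-0.97, 0.242, -0.003], [0.242, 0.97, 0.002], [0.004, 0.001, -1.0]]
ft_force: [0.0, -0.3, -0.6]
opening: 84.8
gripper_force: 0.0
```

```bash
python3 -c "
from h import *
c,P=look('side');cv2.imwrite('pics/side2.png',cv2.resize(c['pixels'][200:350,270:430,::-1],None,fx=4,fy=4)[:600,:800])
rel(513,-144,243)
np.savez('s2.npz',rgb=c['pixels'],P=P)"
```

```text
t 3.15 tcp [ 512.7 -142.9  242. ] q [ -8.9  26.5  30.1 102.7 -15.9  55.2 103.8] F [ 0.3  0.7 -0.8] open 85.1 gf 0.0
rot [[-0.97, 0.242, -0.003], [0.242, 0.97, 0.002], [0.003, 0.001, -1.0]] shift mm [-0.5 -1.  -1. ]
```

View pics/side2.png

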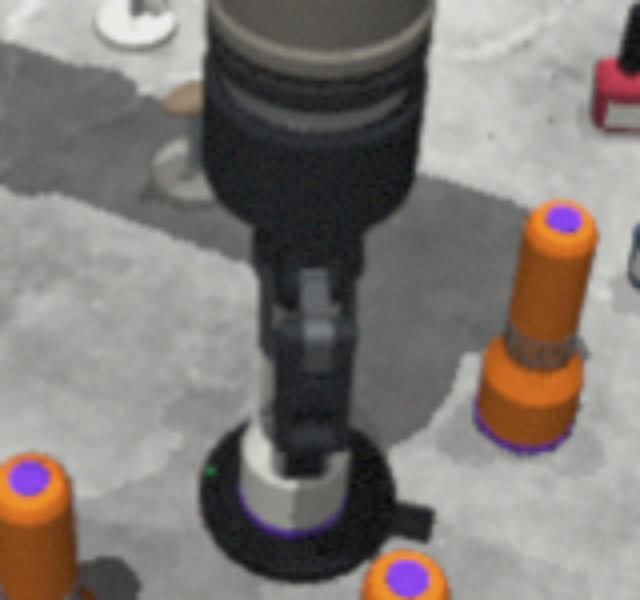

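```bash
python3 -c "
from h import *
d=np.load('s2.npz');P=d['P'];c=d['rgb'].astype(int)
q=P[260:350,320:375].reshape(-1,3);c=c[260:350,320:375].reshape(-1,3)
R=np.array([[-.97,.242],[.242,.97]])
q=np.c_[q[:,:2]@R,q[:,2]]  # tool x,y
T=np.array([512.7,-142.9])@R
f=(c.max(1)<90)&(q[:,2]>68)&(q[:,2]<100);print('tool',T);print('finger',f.sum(),np.percentile(q[f],[2,50,98],axis=0).round(1).tolist())
g=(c.min(1)>110)&(q[:,2]>14)&(q[:,2]<36);A=np.c_[2*q[g,:2],np.ones(g.sum())];print('head',g.sum(),np.linalg.lstsq(A,(q[g,:2]**2).sum(1),rcond=None)[0][:2],np.percentile(q[g],[1,99],axis=0).round(1).tolist())
print('torch est',np.array([513,-144])@R)"
```

```text
tool [-531.9008  -14.5396]
finger 60 [[-539.3, -70.0, 70.3], [-529.5, -68.1, 93.7], [-518.5, -23.6, 99.7]]
head 102 [-527.54867665  -19.50980042] [[-530.2, -37.1, 14.1], [-511.1, -22.4, 35.5]]
torch est [-532.458  -15.534]
```

Call:
{"method": "arm_command", "body": {"rows": [[[0,-0.001,0],0,0.06],[[0,-0.001,0],0,0.05],[[0,-0.001,0],0,0.042],[[0,-0.001,0],0,0.038],[[0,-0.001,0],0,0.034],[[0,-0.001,0],0,0.031],[[0,-0.001,0],0,0.028],[[0,-0.001,0],0,0.024]], "grip_force": 40}}

```text
time_s: 3.95
tcp_pos: [513.2, -145.6, 244.0]
eef_rot: [[-0.97, 0.244, 0.001], [0.244, 0.97, 0.0], [-0.001, 0.0, -1.0]]
ft_force: [0.1, 0.0, 2.5]
opening: 29.0
gripper_force: 39.4
```

Call:
{"method": "arm_command", "body": {"rows": [[[0,0,0],0,0.02],[[0,0,0],0,0.02],[[0,0,0],0,0.02],[[0,0,0],0,0.02]]}}

```text
time_s: 4.35
tcp_pos: [513.2, -145.6, 244.0]
eef_rot: [[-0.97, 0.244, 0.001], [0.244, 0.97, 0.0], [-0.001, 0.0, -1.0]]
ft_force: [-0.2, 0.2, 4.2]
opening: 28.7
gripper_force: 39.5
```

Call:
{"method": "arm_command", "body": {"rows": [[[0,0,-0.003],0,0.02],[[0,0,-0.01],0,0.02],[[0,0,-0.025],0,0.02],[[0,0,-0.045],0,0.02],[[0,0,-0.065],0,0.02],[[0,0,-0.085],0,0.02],[[0,0,-0.1],0,0.02],[[0,0,-0.106],0,0.02]]}}

```text
time_s: 5.15
tcp_pos: [513.1, -146.3, 351.4]
eef_rot: [[-0.97, 0.245, 0.003], [0.245, 0.97, -0.001], [-0.003, -0.0, -1.0]]
ft_force: [-0.5, 0.6, -1.2]
opening: 29.0
gripper_force: 39.4
```

Call:
{"method": "arm_command", "body": {"rows": [[[0,0,-0.005],0,0.02],[[0,0,-0.005],0,0.02]]}}

```text
time_s: 5.35
tcp_pos: [512.9, -145.7, 354.7]
eef_rot: [[-0.97, 0.244, -0.0], [0.244, 0.97, -0.0], [0.0, -0.0, -1.0]]
ft_force: [-0.6, 0.2, -2.3]
opening: 28.7
gripper_force: 39.4
```

```bash
python3 -c "
from h import *
c,P=look('side');cv2.imwrite('pics/side3.png',cv2.resize(c['pixels'][160:310,270:430,::-1],None,fx=4,fy=4)[:600,:800])
np.savez('s3.npz',rgb=c['pixels'],P=P)
rel(487,299.5,345)"
```

```text
t 5.4 tcp [ 512.7 -145.6  354.2] q [-11.1  19.5  32.7  94.9 -11.1  69.  100. ] F [-0.2  0.4 -1.2] open 29.1 gf 39.4
rot [[-0.97, 0.244, -0.001], [0.244, 0.97, 0.0], [0.001, -0.0, -1.0]] shift mm [133.7 425.4   9.3]
```

View pics/side3.png

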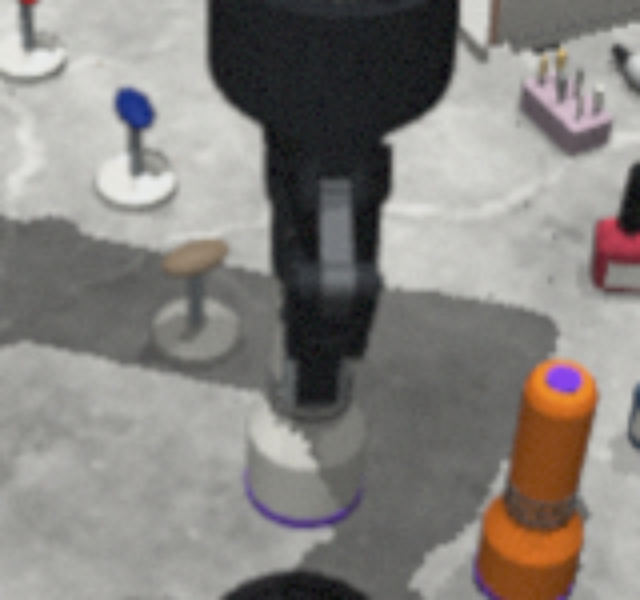

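The torch is lifted and hangs vertical. The violet ring is level in the crop at about (303,510). Now I'll carry it towards the red nail.

Call:
{"method": "arm_command", "body": {"rows": [[[0.002,0.005,0],0,0.02],[[0.005,0.016,0],0,0.02],[[0.01,0.033,0],0,0.02],[[0.017,0.055,0],0,0.02],[[0.025,0.08,0],0,0.02],[[0.033,0.105,0],0,0.02],[[0.041,0.13,0],0,0.02],[[0.049,0.155,0],0,0.02]]}}

```text
time_s: 6.2
tcp_pos: [502.7, 18.9, 354.3]
eef_rot: [[-0.97, 0.243, -0.001], [0.243, 0.97, 0.001], [0.001, 0.0, -1.0]]
ft_force: [0.4, -0.3, -1.8]
opening: 28.9
gripper_force: 39.5
```

Call:
{"method": "arm_command", "body": {"rows": [[[0.008,0.025,0],0,0.02],[[0.016,0.05,0],0,0.02],[[0.024,0.075,0],0,0.02],[[0.032,0.1,0],0,0.02],[[0.04,0.125,0],0,0.02],[[0.047,0.15,0],0,0.02],[[0.054,0.172,0],0,0.02],[[0.06,0.19,0],0,0.02]]}}

```text
time_s: 7.0
tcp_pos: [490.3, 218.4, 354.1]
eef_rot: [[-0.97, 0.241, -0.001], [0.241, 0.97, 0.001], [0.002, 0.0, -1.0]]
ft_force: [0.1, -0.1, -1.1]
opening: 29.0
gripper_force: 39.5
```

```bash
python3 -c "
from h import *
rel(487,299.5,345)"
```

```text
t 7.0 tcp [490.3 218.4 354.1] q [-43.2  18.8  22.5  94.   -7.7  68.7  57.1] F [ 0.1 -0.1 -1.1] open 29.0 gf 39.5
rot [[-0.97, 0.241, -0.001], [0.241, 0.97, 0.001], [0.002, 0.0, -1.0]] shift mm [22.8 77.9  9.2]
```

Call:
{"method": "arm_command", "body": {"rows": [[[0.006,0.018,0],0,0.02],[[0.011,0.035,0],0,0.02],[[0.015,0.049,0],0,0.02],[[0.018,0.06,0],0,0.02],[[0.02,0.067,0.002],0,0.02],[[0.021,0.07,0.005],0,0.02],[[0.021,0.07,0.007],0,0.02],[[0.021,0.07,0.007],0,0.02]]}}

```text
time_s: 7.8
tcp_pos: [488.4, 287.5, 347.1]
eef_rot: [[-0.969, 0.246, -0.001], [0.246, 0.969, -0.001], [0.001, -0.002, -1.0]]
ft_force: [0.1, -0.1, -0.6]
opening: 28.8
gripper_force: 39.5
```

Call:
{"method": "arm_command", "body": {"rows": [[[0,0,0],0,0.02],[[0,0,0],0,0.02],[[0,0,0],0,0.02]]}}

```text
time_s: 8.1
tcp_pos: [488.4, 288.1, 347.9]
eef_rot: [[-0.97, 0.245, 0.0], [0.245, 0.97, 0.0], [-0.0, 0.0, -1.0]]
ft_force: [-0.0, 0.3, -0.7]
opening: 29.2
gripper_force: 39.5
```

```bash
python3 -c "
from h import *
rel(487,299.5,340)
c,P=look('side');cv2.imwrite('pics/side4.png',cv2.resize(c['pixels'][70:195,200:360,::-1],None,fx=4.6,fy=4.6)[:600,:800])
rgb=c['pixels'].astype(int)
p=P[130:190,250:310].reshape(-1,3);k=rgb[130:190,250:310].reshape(-1,3)
m=(k[:,0]>90)&(k[:,0]>2*k[:,1])&(p[:,2]>45)&(p[:,2]<70);print('nail',m.sum(),p[m].mean(0),p[m].min(0),p[m].max(0))
p=P[70:170,240:320].reshape(-1,3);k=rgb[70:170,240:320].reshape(-1,3)
g=(k.min(1)>90)&(p[:,2]>103)&(p[:,2]<135);q=p[g];A=np.c_[2*q[:,:2],np.ones(g.sum())];s=np.linalg.lstsq(A,(q[:,:2]**2).sum(1),rcond=None)[0];print('head',g.sum(),s[:2],np.sqrt(s[2]+s[:2]@s[:2]),q.min(0),q.max(0))
# fixed radius fit
from scipy.optimize import least_squares
r=least_squares(lambda s:np.hypot(*(q[:,:2]-s).T)-22,[487,295],loss='soft_l1');print(r.x)
v=(k[:,2]>k[:,1]+25)&(k[:,2]>k[:,0]+10)&(p[:,2]>80)&(p[:,2]<130);print('violet',v.sum(),p[v].mean(0),p[v].min(0))
"
```

```text
t 8.1 tcp [488.4 288.1 347.9] q [-47.6  22.5  20.9  89.7  -8.4  69.3  50.7] F [-0.   0.3 -0.7] open 29.2 gf 39.5
rot [[-0.97, 0.245, 0.0], [0.245, 0.97, 0.0], [-0.0, 0.0, -1.0]] shift mm [ 4.2 10.7  7.9]
nail 29 [482.97943729 298.73407985  55.66115244] [477.75752453 284.37184008  51.34972626] [490.28264326 317.45473765  60.46091286]
head 140 [488.08343639 288.32011995] 21.229457233330944 [465.97352173 263.86009584 107.33333758] [509.78521646 291.08748821 134.97152067]
[488.29341798 289.30633868]
violet 35 [481.20261938 271.73427416 111.08074585] [465.97352173 265.59759983 107.27199085]
```

View pics/side4.png

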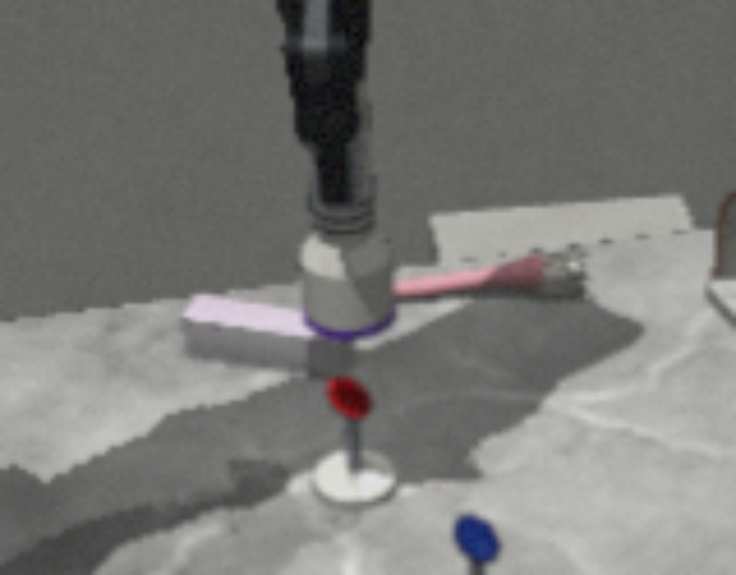

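The torch hangs upright about 11 mm short of the nail in y. I'll move over it, lower, and hold.

Call:
{"method": "arm_command", "body": {"rows": [[[0.002,0.004,0],0,0.02],[[0.004,0.008,0.001],0,0.02],[[0.005,0.01,0.003],0,0.02],[[0.005,0.01,0.005],0,0.02],[[0.005,0.01,0.007],0,0.02],[[0.005,0.01,0.008],0,0.02],[[0.005,0.01,0.008],0,0.02],[[0.005,0.01,0.008],0,0.02]]}}

```text
time_s: 8.95
tcp_pos: [485.9, 299.3, 339.7]
eef_rot: [[-0.97, 0.245, 0.0], [0.245, 0.97, -0.0], [-0.0, -0.0, -1.0]]
ft_force: [0.6, -0.4, -0.8]
opening: 28.7
gripper_force: 39.5
```

```bash
python3 -c "
from h import *
rel(486,299,340)
for n in('side','top'):
    c,P=look(n); k=c['pixels'].astype(int).reshape(-1,3);p=P.reshape(-1,3)
    g=(k.min(1)>80)&(p[:,2]>103)&(p[:,2]<135)&(np.hypot(p[:,0]-486,p[:,1]-299)<30);q=p[g]
    if len(q)>5: A=np.c_[2*q[:,:2],np.ones(g.sum())];s=np.linalg.lstsq(A,(q[:,:2]**2).sum(1),rcond=None)[0];print(n,'head',g.sum(),s[:2],q[:,2].min())
    m=(k[:,0]>80)&(k[:,0]>2*k[:,1])&(p[:,2]>45)&(p[:,2]<70)&(np.hypot(p[:,0]-486,p[:,1]-299)<40);print('nail',m.sum(),p[m].mean(0) if m.any() else 0)
"
```

```text
t 8.95 tcp [485.9 299.3 339.7] q [-48.3  23.3  20.6  89.8  -8.6  68.5  49.7] F [ 0.6 -0.4 -0.8] open 28.7 gf 39.5
rot [[-0.97, 0.245, 0.0], [0.245, 0.97, -0.0], [-0.0, -0.0, -1.0]] shift mm [-0.1 -0.2 -0.3]
side head 252 [485.2482952  298.87964042] 103.61781829008248
nail 26 [484.11236329 290.44816278  55.79997221]
top head 95 [485.74853478 298.90231003] 104.0979487520749
nail 22 [486.35584927 288.39094316  57.9551052 ]
```

Call:
{"method": "arm_command", "body": {"rows": [[[0,0,0],0,0.02],[[0,0,0],0,0.02],[[0,0,0],0,0.02],[[0,0,0],0,0.02],[[0,0,0],0,0.02],[[0,0,0],0,0.02],[[0,0,0],0,0.02],[[0,0,0],0,0.02]]}}

```text
time_s: 9.85
tcp_pos: [485.8, 299.4, 339.7]
eef_rot: [[-0.97, 0.244, 0.0], [0.244, 0.97, 0.0], [-0.0, 0.0, -1.0]]
ft_force: [-0.1, 0.5, -1.6]
opening: 28.8
gripper_force: 39.5
```

Call:
{"method": "arm_command", "body": {"rows": [[[0,0,0],0,0.02],[[0,0,0],0,0.02],[[0,0,0],0,0.02],[[0,0,0],0,0.02],[[0,0,0],0,0.02],[[0,0,0],0,0.02],[[0,0,0],0,0.02],[[0,0,0],0,0.02]]}}

```text
time_s: 10.65
tcp_pos: [485.8, 299.4, 339.7]
eef_rot: [[-0.97, 0.244, -0.0], [0.244, 0.97, -0.0], [0.0, -0.0, -1.0]]
ft_force: [-0.1, -0.7, -1.7]
opening: 28.9
gripper_force: 39.5
```

Call:
{"method": "arm_command", "body": {"rows": [[[0,0,0],0,0.02],[[0,0,0],0,0.02],[[0,0,0],0,0.02],[[0,0,0],0,0.02],[[0,0,0],0,0.02],[[0,0,0],0,0.02],[[0,0,0],0,0.02],[[0,0,0],0,0.02]]}}

```text
time_s: 11.45
tcp_pos: [485.9, 299.4, 339.7]
eef_rot: [[-0.97, 0.244, 0.0], [0.244, 0.97, -0.0], [-0.0, -0.0, -1.0]]
ft_force: [-0.0, -0.0, -1.3]
opening: 29.2
gripper_force: 39.5
```

Call:
{"method": "arm_command", "body": {"rows": [[[0,0,0],0,0.02],[[0,0,0],0,0.02],[[0,0,0],0,0.02],[[0,0,0],0,0.02],[[0,0,0],0,0.02],[[0,0,0],0,0.02],[[0,0,0],0,0.02],[[0,0,0],0,0.02]]}}

```text
time_s: 12.25
tcp_pos: [485.8, 299.4, 339.7]
eef_rot: [[-0.97, 0.244, 0.0], [0.244, 0.97, 0.0], [-0.0, 0.0, -1.0]]
ft_force: [-1.0, -1.0, -1.3]
opening: 29.3
gripper_force: 39.5
```

Call:
{"method": "arm_command", "body": {"rows": [[[0,0,0],0,0.02],[[0,0,0],0,0.02],[[0,0,0],0,0.02],[[0,0,0],0,0.02],[[0,0,0],0,0.02],[[0,0,0],0,0.02],[[0,0,0],0,0.02],[[0,0,0],0,0.02]]}}

```text
time_s: 13.05
tcp_pos: [485.8, 299.4, 339.7]
eef_rot: [[-0.97, 0.244, -0.0], [0.244, 0.97, -0.0], [0.0, -0.0, -1.0]]
ft_force: [0.5, 0.5, -1.3]
opening: 28.8
gripper_force: 39.5
```

Call:
{"method": "arm_command", "body": {"rows": [[[0,0,-0.002],0,0.02],[[0,0,-0.006],0,0.02],[[0,0,-0.012],0,0.02],[[0,0,-0.018],0,0.02],[[0,0,-0.022],0,0.02],[[-0.001,-0.005,-0.025],0,0.02],[[-0.005,-0.016,-0.025],0,0.02],[[-0.01,-0.032,-0.025],0,0.02]]}}

```text
time_s: 13.85
tcp_pos: [487.6, 265.3, 364.6]
eef_rot: [[-0.97, 0.243, -0.0], [0.243, 0.97, -0.0], [0.0, -0.0, -1.0]]
ft_force: [-0.4, 0.4, -1.9]
opening: 29.3
gripper_force: 39.5
```

```bash
python3 -c "
from h import *
rel(513.5,-145.5,363)"
```

```text
t 13.85 tcp [487.6 265.3 364.6] q [-46.4  20.4  21.5  90.2  -7.8  70.8  52.4] F [-0.4  0.4 -1.9] open 29.3 gf 39.5
rot [[-0.97, 0.243, -0.0], [0.243, 0.97, -0.0], [0.0, -0.0, -1.0]] shift mm [-125.  -392.2    1.6]
```

Call:
{"method": "arm_command", "body": {"rows": [[[-0.007,-0.022,0],0,0.02],[[-0.015,-0.046,0],0,0.02],[[-0.023,-0.071,0],0,0.02],[[-0.031,-0.096,0],0,0.02],[[-0.039,-0.121,0],0,0.02],[[-0.047,-0.146,0],0,0.02],[[-0.055,-0.171,0],0,0.02],[[-0.063,-0.196,0],0,0.02]]}}

```text
time_s: 14.65
tcp_pos: [500.3, 57.4, 364.5]
eef_rot: [[-0.969, 0.246, -0.001], [0.246, 0.969, -0.001], [0.0, -0.001, -1.0]]
ft_force: [-0.4, -0.2, -0.7]
opening: 29.2
gripper_force: 39.5
```

Call:
{"method": "arm_command", "body": {"rows": [[[-0.008,-0.025,0],0,0.02],[[-0.016,-0.05,0],0,0.02],[[-0.024,-0.075,0],0,0.02],[[-0.032,-0.1,0],0,0.02],[[-0.039,-0.122,0],0,0.02],[[-0.045,-0.142,0],0,0.02],[[-0.05,-0.158,0],0,0.02],[[-0.054,-0.17,0],0,0.02]]}}

```text
time_s: 15.45
tcp_pos: [510.5, -120.6, 364.6]
eef_rot: [[-0.969, 0.248, -0.001], [0.248, 0.969, -0.001], [0.001, -0.001, -1.0]]
ft_force: [0.3, 0.1, -0.7]
opening: 28.7
gripper_force: 39.5
```

Call:
{"method": "arm_command", "body": {"rows": [[[-0.002,-0.006,0],0,0.02],[[-0.003,-0.009,0],0,0.02],[[-0.003,-0.009,0],0,0.02],[[-0.003,-0.009,0],0,0.02]]}}

```text
time_s: 15.85
tcp_pos: [512.6, -126.0, 364.6]
eef_rot: [[-0.97, 0.243, -0.0], [0.243, 0.97, 0.001], [0.0, 0.001, -1.0]]
ft_force: [0.3, 0.1, -1.5]
opening: 28.9
gripper_force: 39.5
```

```bash
python3 -c "
from h import *
rel(514,-146,244)"
```

```text
t 15.85 tcp [ 512.6 -126.   364.6] q [-13.5  18.3  32.8  94.8 -10.5  70.   97.5] F [ 0.3  0.1 -1.5] open 28.9 gf 39.5
rot [[-0.97, 0.243, -0.0], [0.243, 0.97, 0.001], [0.0, 0.001, -1.0]] shift mm [ -6.2 -19.1 120.6]
```

Call:
{"method": "arm_command", "body": {"rows": [[[-0.002,-0.005,0],0,0.02],[[-0.004,-0.011,0.005],0,0.02],[[-0.005,-0.016,0.018],0,0.02],[[-0.006,-0.019,0.035],0,0.02],[[-0.006,-0.019,0.055],0,0.02],[[-0.006,-0.019,0.072],0,0.02],[[-0.006,-0.019,0.085],0,0.02],[[-0.006,-0.019,0.09],0,0.02]]}}

```text
time_s: 16.65
tcp_pos: [512.8, -146.9, 272.5]
eef_rot: [[-0.97, 0.245, -0.004], [0.245, 0.97, 0.001], [0.004, -0.0, -1.0]]
ft_force: [-0.7, 0.2, -0.4]
opening: 28.9
gripper_force: 39.5
```

Call:
{"method": "arm_command", "body": {"rows": [[[0,0,0.005],0,0.02],[[0,0,0.01],0,0.02],[[0,0,0.013],0,0.02],[[0,0,0.013],0,0.02],[[0,0,0.013],0,0.02]]}}

```text
time_s: 17.15
tcp_pos: [513.9, -146.9, 262.1]
eef_rot: [[-0.97, 0.244, 0.001], [0.244, 0.97, -0.0], [-0.001, 0.0, -1.0]]
ft_force: [-0.1, -0.0, -1.0]
opening: 29.0
gripper_force: 39.5
```

```bash
python3 -c "
from h import *
rel(514,-146,244)
c,P=look('side');cv2.imwrite('pics/side5.png',cv2.resize(c['pixels'][200:350,270:430,::-1],None,fx=4,fy=4))
k=c['pixels'].astype(int).reshape(-1,3);p=P.reshape(-1,3)
r=np.hypot(p[:,0]-514,p[:,1]+146)
g=(k.min(1)>80)&(p[:,2]>20)&(p[:,2]<48)&(r<30);q=p[g];A=np.c_[2*q[:,:2],np.ones(g.sum())];s=np.linalg.lstsq(A,(q[:,:2]**2).sum(1),rcond=None)[0];print('head',g.sum(),s[:2])
g=(k.max(1)<70)&(p[:,2]>7)&(p[:,2]<13)&(r<46);q=p[g];A=np.c_[2*q[:,:2],np.ones(g.sum())];s=np.linalg.lstsq(A,(q[:,:2]**2).sum(1),rcond=None)[0];print('rim',g.sum(),s[:2])
"
```

```text
t 17.15 tcp [ 513.9 -146.9  262.1] q [ -9.4  25.3  31.2 101.4 -15.2  57.5 103.5] F [-0.1 -0.  -1. ] open 29.0 gf 39.5
rot [[-0.97, 0.244, 0.001], [0.244, 0.97, -0.0], [-0.001, 0.0, -1.0]] shift mm [ 0.1  0.9 18.1]
head 204 [ 512.31158476 -145.41288307]
rim 443 [ 513.14205513 -146.36256716]
```

View pics/side5.png

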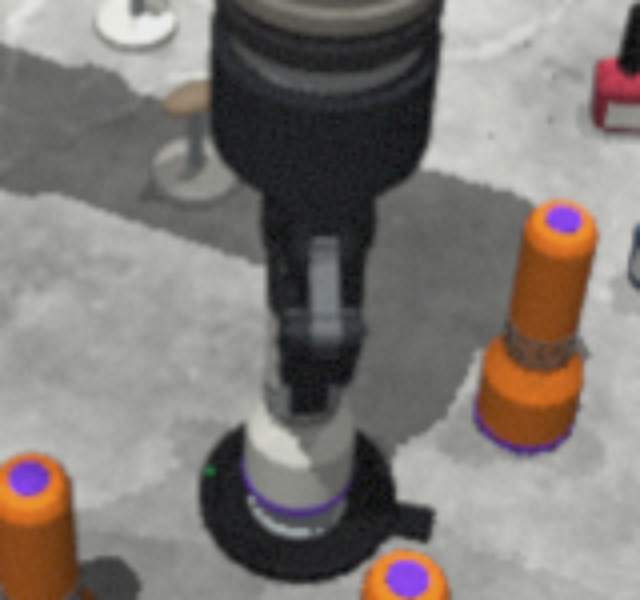

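The torch is centred over the dish: head at crop (298,470), dish at (300,490). Lowering slowly.

Call:
{"method": "arm_command", "body": {"rows": [[[0,0.001,0.004],0,0.02],[[0,0.001,0.008],0,0.02],[[0,0.001,0.011],0,0.02],[[0,0.001,0.013],0,0.02],[[0,0.001,0.0145],0,0.02],[[0,0.001,0.0155],0,0.02],[[0,0.001,0.016],0,0.02],[[0,0.001,0.016],0,0.02]]}}

```text
time_s: 18.0
tcp_pos: [513.9, -145.9, 245.7]
eef_rot: [[-0.97, 0.244, 0.0], [0.244, 0.97, 0.0], [-0.0, 0.0, -1.0]]
ft_force: [0.1, -0.4, -0.7]
opening: 29.1
gripper_force: 39.5
```

Call:
{"method": "arm_command", "body": {"rows": [[[0,0,0.0005],0,0.02],[[0,0,0.001],0,0.02],[[0,0,0.0015],0,0.02],[[0,0,0.0015],0,0.02],[[0,0,0.0015],0,0.02]]}}

```text
time_s: 18.5
tcp_pos: [513.9, -145.9, 244.2]
eef_rot: [[-0.97, 0.244, -0.0], [0.244, 0.97, 0.0], [0.0, 0.0, -1.0]]
ft_force: [0.2, 0.3, -0.3]
opening: 28.8
gripper_force: 39.5
```

Call:
{"method": "arm_command", "body": {"rows": [[[0,0,0.0003],0,0.02],[[0,0,0.0006],0,0.02],[[0,0,0.0006],0,0.02],[[0,0,0.0006],0,0.02]]}}

```text
time_s: 18.9
tcp_pos: [514.0, -146.0, 244.0]
eef_rot: [[-0.97, 0.244, 0.0], [0.244, 0.97, 0.0], [-0.0, 0.0, -1.0]]
ft_force: [-0.6, 1.0, 3.0]
opening: 29.1
gripper_force: 39.8
```

Contact at 3 N. I'll open slowly.

Call:
{"method": "arm_command", "body": {"rows": [[[0,0,0],0,0.029],[[0,0,0],0,0.03],[[0,0,0],0,0.032],[[0,0,0],0,0.035],[[0,0,0],0,0.04],[[0,0,0],0,0.05],[[0,0,0],0,0.065],[[0,0,0],0,0.08]], "grip_force": 20}}

```text
time_s: 19.7
tcp_pos: [513.9, -145.9, 243.6]
eef_rot: [[-0.97, 0.244, 0.0], [0.244, 0.97, -0.0], [-0.0, -0.0, -1.0]]
ft_force: [0.1, -0.1, -0.6]
opening: 76.8
gripper_force: 0.0
```

Call:
{"method": "arm_command", "body": {"rows": [[[0,0,0],0,0.085],[[0,0,0],0,0.085],[[0,0,0],0,0.085],[[0,0,0],0,0.085]]}}

```text
time_s: 20.1
tcp_pos: [513.9, -145.9, 243.6]
eef_rot: [[-0.97, 0.244, 0.0], [0.244, 0.97, 0.0], [-0.0, 0.0, -1.0]]
ft_force: [0.4, 0.1, -0.5]
opening: 84.7
gripper_force: 0.0
```

Call:
{"method": "arm_command", "body": {"rows": [[[0,0,-0.005],0,0.085],[[0,0,-0.02],0,0.085],[[0,0,-0.04],0,0.085],[[0,0,-0.065],0,0.085],[[0,0,-0.09],0,0.085],[[0,0,-0.115],0,0.085],[[0,0,-0.14],0,0.085],[[0,0,-0.15],0,0.085]]}}

```text
time_s: 20.9
tcp_pos: [514.4, -146.5, 396.6]
eef_rot: [[-0.97, 0.244, 0.005], [0.244, 0.97, -0.001], [-0.005, 0.0, -1.0]]
ft_force: [-1.0, 0.5, 0.2]
opening: 84.7
gripper_force: 0.0
```

Call:
{"method": "arm_command", "body": {"rows": [[[0,0,0],0,0.085],[[0,0,0],0,0.085],[[0,0,0],0,0.085],[[0,0,0],0,0.085]]}}

```text
time_s: 21.3
tcp_pos: [513.6, -145.7, 392.2]
eef_rot: [[-0.97, 0.244, -0.003], [0.244, 0.97, 0.0], [0.003, -0.0, -1.0]]
ft_force: [-0.7, -0.3, -0.4]
opening: 85.3
gripper_force: 0.0
```

```bash
python3 -c "
from h import *
rel(514,-146,244)
c,P=look('side','side6')"
```

```text
t 21.3 tcp [ 513.6 -145.7  392.2] q [-11.8  18.   33.6  91.3 -10.2  74.   99.2] F [-0.7 -0.3 -0.4] open 85.3 gf 0.0
rot [[-0.97, 0.244, -0.003], [0.244, 0.97, 0.0], [0.003, -0.0, -1.0]] shift mm [ -0.9  -0.2 148.2]
```

View pics/side6.png

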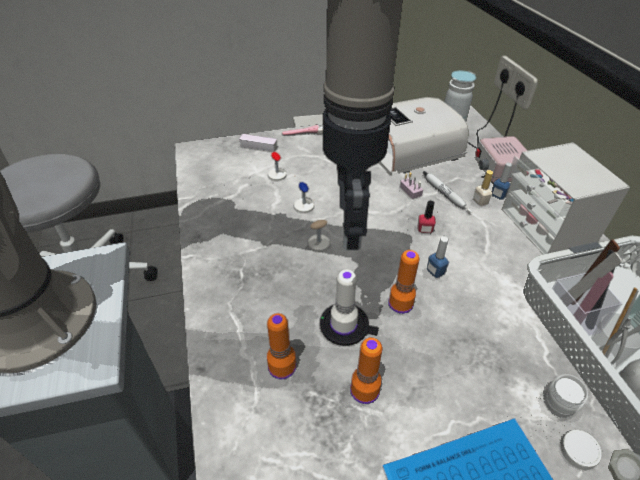

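The torch stands upright in the dish at (345,300), the red nail at (277,157) hasn't moved, and the gripper is clear. Handing in.

```bash
python3 -c "
from plant import order
print(order.hand_in())"
```

```text
the job is handed in; nothing more can be done
None
```

The torch was held still for about 4 s over the middle of the red nail with its lens about 4 cm above it, then set back upright in the dish and released; I handed in at 21.3 s, with the red nail's stand unmoved in the last picture.

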